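# Uncap the left-hand fuel-gas port

## Robot

A 6-joint arm with a two-finger parallel gripper is mounted at the origin on a cart in front of the work surface, level with it; the furniture and walls round the work are solid. World frame = base frame: x ahead of the robot, y to its left, z up, the work surface at z = 0. Lengths are in m, angles in rad, forces in N, time in s.
With the tool pointing down it reaches from about 0.325 to 0.775 m from the base axis. Payload 5.5 kg.
Tool frame: the origin (TCP) lies midway between the tips of the shut fingers; the grasp point (between the pads) lies grip_depth behind it (grip_depth is the distance from the TCP to the grasp point, in m); z points along the fingers, y is the direction in which the jaws open and shut (so a half turn about z gives the same grasp; the last joint's range is limited). The gripper opens to 88 mm and grips with 3 to 60 N. Pads are 20 mm wide; open, the fingers measure 115 mm over their backs; the gripper's body (75 mm by 178 mm) begins 61 mm behind the grasp point.
Start: joints at [1.134, 0.091, 1.231, -0, 1.82, -0.057], TCP at [0.222, 0.557, 0.189] pointing down, gripper open.
Joint ranges: [-2.87, 2.87], [-0.86, 2.18], [0.17, 2.46], [-1.51, 4.65], [0.06, 2.69], [-2.65, 2.65]. Speed limits (rad/s): [2.57, 2.57, 3.01, 3.14, 3.14, 3.14].

## Interface

Orientations are given as a unit quaternion [w, x, y, z].
In Python, from plant import sense, capture, hand_in, find_in, outline_of, grip_depth gives the robot as it stands.
- The arm moves only by the shell command python3 -m creep 'ROWS' [FORCE]. ROWS is JSON, a list that holds one entry, the list of rows, each a list of 7 numbers: the shift along the tool's x, y, z in mm, then the turn, a rotation vector about the tool's x, y, z in degrees, then the opening, from 0 (shut) to 1 (fully open). In form: [[[dx, dy, dz, rx, ry, rz, grip], ...]]. A call has 1 to 12 rows; each row is the pose to reach, as a shift and turn from the pose commanded when the call began, along the tool's axes at that moment; what a row does not reach only later rows make up. A row lasts 1/10 s, in which the tool goes at most 50 mm and 8.59 degrees, less where a joint would pass 70% of its speed; a pose out of reach is approached as far as the arm can. A call with a gripper value outside its range is refused whole. The fingers move at their own pace and stop on an object; FORCE is the grip in N (left out, the last holds). Time passes only in rows, so rows that repeat a pose let the fingers close. It gives the time, the measured TCP pose, the force and the opening at its end, in the units of the state.
- sense(): the state, without advancing time (a new reading comes with each control period).
- capture(name): name is "side" or "top"; returns a dict with "frame" (420x560x3 uint8, red, green, blue), "K" (3x3 intrinsics, pixels), "R" (3x3) and "t" (3): a world point X has camera coordinates R X + t. Camera axes: x right, y down, z forward; pixel columns grow to the right and rows downward; lengths in m; the calibration is good to about 2 mm. A picture is of the moment at which its call begins. There is no depth.
- hand_in(): hands the job in, once; it reports no verdict.
Trained networks look in a picture, given as the dict that the camera call returned (one of the last four; its "shot" number tells which), for a name from the list of things; names that differ only in an ending like _2 or _b are one class to them, and where a whole thing is asked for, a point or a joint stands for the part that bears it (a point fixed in the world has none). Each returns a list of dicts, best first, with "confidence" (0 to 1); they miss things now and then, are a little off and sometimes report something else, mostly with a low value. They report only what shows in the picture. A call takes as long as a camera call. They do not tell look-alikes from the thing itself.
- find_in(name, picture): "xyz" ([x, y, z] in m, in the coordinates of the camera as it stood for that picture, good to about 4 mm: the middle of the surface that is visible of it).
- outline_of(name, picture): "region" (420x560 bool, what is visible of it).
The state is a dict: "time_s": time; "joint_positions": joint angles; "joint_vel": joint speeds; "joint_efforts": joint torques, N m; "eef_pos": TCP position; "ee_rot": TCP orientation; "ft_force": force on the tool from outside, world axes, zero at the start; "torque": the same for the moment, N m; "width": finger opening in m.
Only numpy, scipy, OpenCV 4.12 (cv2) and the standard library are available. Lean on these libraries where they do the work, as an engineer would, in place of code of your own. Each camera call takes 0.05 s, during which the arm holds its last target.

## Task

Take the blanking cap off the fuel-gas port and park it on the cap rest. The fuel-gas cap is the one with the round head that has a groove cut round it: that groove marks a left-hand thread, so it comes loose clockwise as seen from above; it is screwed on more or less far, comes free just before it turns against a stop, and the thread must not be strained, so feel for the moment it is free with light pulls, neither pulling it off by force nor forcing it against the stop. Set it gently down over the peg of the rest, upright and fully down; leave the hexagon-headed cap screwed on as it is and the other things where they are.

Things in the scene. Friction and masses are not known exactly. Their poses are not given: they have to be found in the camera images.
- fuel_cap_grip (a point): Brass blanking cap, about 90 g, 45 mm tall: hollow round skirt 36 mm across (39 over its corners) and 21 mm high, on it a solid round knurled head 30 mm across and 24 mm high with a groove round it (the grip). The point is on the axis, 34 mm above the lower rim, 11 mm below the top. z up along the axis, x turns with the cap. Its top starts 85 to 88 mm above the platform.
- fuel_cap: The same cap by its origin: on the axis at the lower rim. Inner lugs (21 mm bore left, 21 mm deep) run in a LEFT-HAND thread: turned clockwise from above (yaw decreasing) it rises 3.7 mm per rad. It comes free after 1.6 to 2.5 rad, which varies, and meets a hard stop some 0.3 rad later. In two grasps: it stays put when let go. Free, it lifts with no resistance. The other way it jams.
- fuel_port: Steel gas port on the grey platform (its top at z = 0.06), origin at the middle of its underside: 60 mm square flange, shoulder 39 mm across, top at 40 mm; a brass hose barb along +x to 35 mm. Contacts of cap and port must not add up to over 30 N, of which the poppet and the thread that holds against it take up to 17: keep pulls, side loads and pushes on the stop below some 8 N.
- stub_top (a point): Top of the port's threaded stub, on its axis, 59 mm above the platform, inside the cap at first. From it a sprung, damped brass poppet, 10 mm across, presses the cap up with about 8 N at first and 6 N at the end of its 11 mm stroke.
- cap_rest: Fixed cap rest: aluminium disc 52 mm across and 6 mm thick with an upright steel peg 14 mm across, pointed at the top, in the middle, to 24 mm above the platform. Origin at the middle of its underside. The cap goes over the peg, and its lower rim then stands on the disc, 6 mm above the platform.
- inert_cap_grip (a point): The other cap, to be left alone: brass, same size (skirt 36 mm, 45 mm tall), but with a plain hexagonal head 30 mm across flats and no groove. The point is on its axis, 34 mm above its lower rim.
- inert_cap (a joint): Turn of the hexagon-headed cap, rad: 0 screwed home (as it starts and must stay), growing counter-clockwise from above.
- inert_port: The port under the hexagon-headed cap, of the same shape and size as the fuel port (60 mm flange, shoulder at 40 mm). Origin at the middle of its underside.
- vial: Bystander: small amber vial with a screw cap, 27 mm across, 58 mm tall; origin at the middle of its underside.
- spare_case: Bystander: clear oblong case, 24 x 110 x 21 mm; origin at the middle of its underside.
- carton: Bystander: small white carton, 50 x 75 x 28 mm; origin at the middle of its underside.
Mind the look-alikes: they are no part of the job. Leave any green look-alike of the fuel_cap alone.

How it is judged:
On the way:
1. the fuel-gas cap has been unscrewed: it stands at least 8 mm above its seat, still upright over the port (z of fuel_cap_grip in the frame of fuel_port above 0.082 m and horizontal distance between fuel_cap_grip and fuel_port below 0.006 m and angle between fuel_cap_grip's own z axis and vertical below 0.15 rad), for 0.05 s.
At the end, for the whole second after the job is handed in: The fuel-gas cap stands upright (within 0.08 rad) over the peg of the cap rest, its axis within 8 mm of the peg's and its lower rim down on the disc (within 2.5 mm) and at rest (horizontal distance between fuel_cap_grip and cap_rest below 0.008 m and z of fuel_cap_grip in the frame of cap_rest between 0.037 and 0.0425 m and angle between fuel_cap_grip's own z axis and vertical below 0.08 rad and linear speed of fuel_cap below 0.02 m/s); the robot touches nothing.
It fails at once if the thread is strained: more than 30 N between the fuel-gas cap and its port (contact force between fuel_cap and fuel_port above 30 N).
It fails at once if the cap is rammed onto the rest: more than 25 N (contact force between fuel_cap and cap_rest above 25 N).
It fails at once if the hexagon-headed cap is turned by more than 0.2 rad (value of joint inert_cap above 0.2 rad).
It fails at once if a thing standing by is shifted by more than 2 cm (distance of any of vial, spare_case, carton from where it was at the start of the episode above 0.02 m).
It also fails if it takes over 72 s, if anything falls off the work surface, if the arm or the gripper's body presses on something with over 40 N, if the wrist force passes 120 N, or if a joint passes its speed limit or range.

## Working session

There is one attempt and no reset: what is moved stays moved. The work goes in short steps, Python scripts to look and compute and a shell command to move; the robot and the scene stay as the last step left them, time stands still between calls to the robot, and variables do not carry over. Pictures are saved under pics/ and viewed, and the job is handed in when it is done.

```bash
ls; mkdir -p pics
cat > h.py <<'E'
import numpy as np,cv2
from plant import sense,capture,hand_in,find_in,outline_of,grip_depth
def save(c,n): cv2.imwrite('pics/'+n+'.png',c['frame'][:,:,::-1])
def w(c,p): return np.array(c['R']).T@(np.array(p)-np.array(c['t']))
def px(c,X):
    p=np.array(c['K'])@(np.array(c['R'])@np.array(X)+np.array(c['t'])); return p[:2]/p[2]
E
python3 - <<'E'
from h import *
print(sense()); print(grip_depth)
for n in('top','side'):
    c=capture(n); save(c,n+'0'); print(n,np.round(w(c,[0,0,0]),3))
    for k in ['fuel_cap','fuel_port','cap_rest','inert_cap','inert_port','vial','spare_case','carton','fuel_cap_grip']:
        print(k,[(np.round(w(c,d['xyz']),4).tolist(),np.round(px(c,w(c,d['xyz']))).tolist(),round(d['confidence'],2)) for d in find_in(k,c)[:3]])
E
```

```text
pics
{'time_s': 0.0, 'joint_positions': array([ 1.13431115e+00,  9.18353175e-02,  1.23190316e+00, -2.06845378e-05,
        1.81981741e+00, -5.66844685e-02]), 'joint_vel': array([ 0.00038914,  0.00068678, -0.00236073,  0.0006189 , -0.00138375,
       -0.00140154]), 'joint_efforts': array([ 9.53460585e-05, -4.46447790e+01, -4.06451261e+01,  6.97500911e-02,
        2.91751453e-02, -1.17663776e-04]), 'eef_pos': array([0.22228061, 0.55689844, 0.1875113 ]), 'ee_rot': array([-2.29884157e-04,  1.88763442e-01,  9.82022097e-01, -9.54373174e-04]), 'ft_force': array([-0.65251009,  0.50616196, -0.1710365 ]), 'torque': array([-0.00876005, -0.05347756, -0.00929667]), 'width': 0.0874265537079585}
0.0187
top [ 0.427 -0.115  1.116]
fuel_cap [([0.3055, -0.3341, 0.0432], [366.0, 307.0], 0.69), ([0.8247, -0.0128, 0.0455], [245.0, 122.0], 0.51), ([0.5127, -0.2406, 0.1544], [334.0, 227.0], 0.5)]
fuel_port [([0.5115, -0.2328, 0.0701], [327.0, 230.0], 0.87)]
cap_rest [([0.4842, -0.1023, 0.0684], [278.0, 241.0], 0.74)]
inert_cap [([0.4514, 0.0226, 0.1485], [227.0, 254.0], 0.72), ([0.45, 0.0164, 0.0694], [234.
[... 495 characters left out ...]
 137.0], 0.76), ([0.5193, -0.2335, 0.1369], [297.0, 154.0], 0.52)]
fuel_port [([0.5236, -0.2319, 0.0679], [295.0, 170.0], 0.98)]
cap_rest [([0.4824, -0.0921, 0.0663], [321.0, 218.0], 0.73)]
inert_cap [([0.4602, 0.0315, 0.1497], [345.0, 250.0], 0.68), ([0.6585, 0.0042, 0.1115], [251.0, 258.0], 0.25)]
inert_port [([0.4594, 0.0337, 0.0795], [342.0, 263.0], 0.74)]
vial [([0.6614, 0.005, 0.1141], [250.0, 258.0], 0.76)]
spare_case [([0.6616, -0.173, 0.0832], [242.0, 195.0], 0.96)]
carton [([0.6511, 0.0882, 0.0893], [260.0, 298.0], 0.64)]
fuel_cap_grip [([0.5177, -0.2297, 0.137], [298.0, 155.0], 0.74), ([0.3, -0.3251, 0.0299], [371.0, 138.0], 0.6), ([0.8301, -0.0001, 0.0395], [179.0, 279.0], 0.56)]
```

View pics/top0.png

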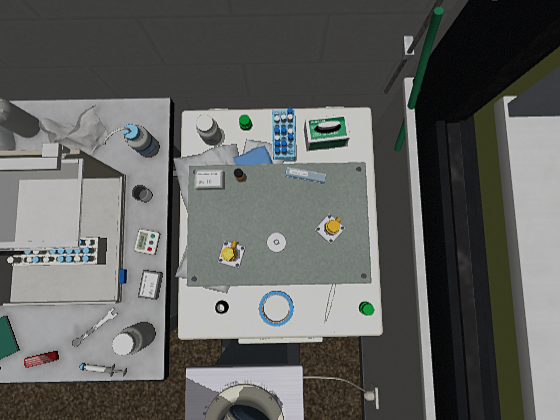

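View pics/side0.png

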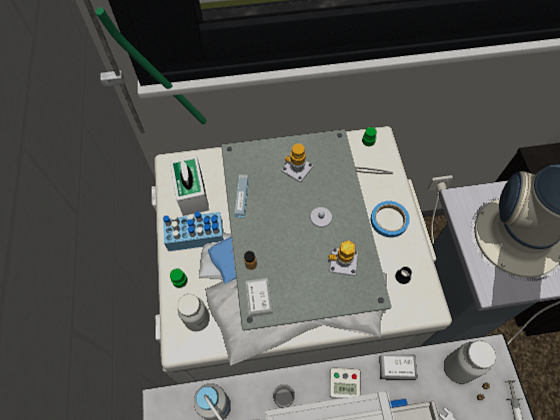

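Run:
```python
from h import *
t=cv2.imread('pics/top0.png');s=cv2.imread('pics/side0.png')
f=lambda im,x,y:cv2.resize(im[y-25:y+25,x-33:x+33],None,fx=6,fy=6,interpolation=cv2.INTER_CUBIC)
cv2.imwrite('pics/z0.png',np.vstack([np.hstack([f(t,331,228),f(t,230,253)]),np.hstack([f(s,298,160),f(s,345,255)])]))
```

```text
(no output)
```

View pics/z0.png

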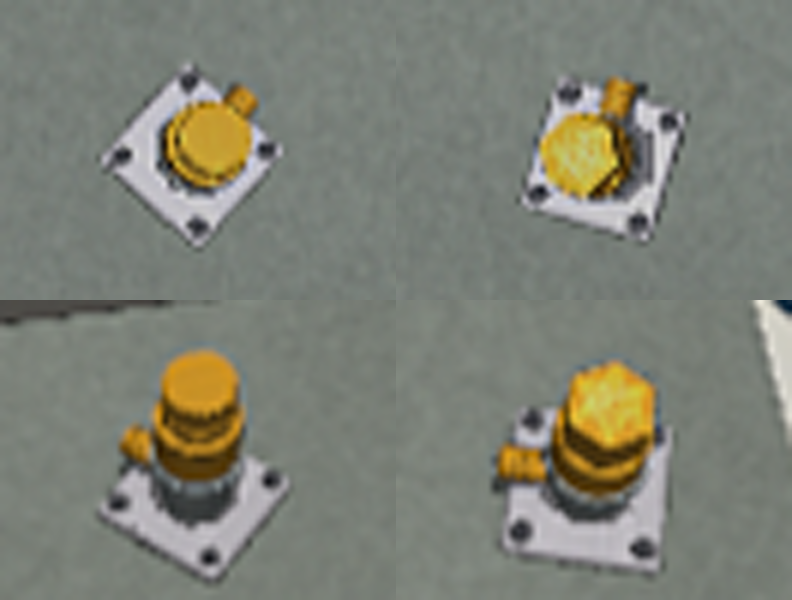

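```bash
cat >> h.py <<'E'
def ray(c,p,z):
    R=np.array(c['R']);t=np.array(c['t']);o=-R.T@t
    d=R.T@np.linalg.inv(c['K'])@np.array([p[0],p[1],1.]);return (o+d*(z-o[2])/d[2])
def tri(cs,ps):
    A=[];b=[]
    for c,p in zip(cs,ps):
        R=np.array(c['R']);t=np.array(c['t']);o=-R.T@t
        d=R.T@np.linalg.inv(c['K'])@np.array([p[0],p[1],1.]);d/=np.linalg.norm(d)
        P=np.eye(3)-np.outer(d,d);A.append(P);b.append(P@o)
    return np.linalg.lstsq(np.vstack(A),np.hstack(b),rcond=None)[0]
E
python3 - <<'E'
from h import *
C={n:capture(n) for n in('top','side')}
p={'top':(332.4,225.6),'side':(297.8,147.8)}
for n in C: print('captop',n,ray(C[n],p[n],.1465))
print(tri([C['top'],C['side']],[p['top'],p['side']]))
q=[]
from scipy.optimize import least_squares
for n,c in C.items():
    for k in ('cap_rest','fuel_port','fuel_cap'):
        for r in outline_of(k,c)[:3]:
            m=r['region'].astype(np.uint8); ys,xs=np.nonzero(m)
            if k=='fuel_cap' and not(abs(xs.mean()-p[n][0])<15 and abs(ys.mean()-p[n][1])<15): continue
            cc=max(cv2.findContours(m,0,1)[0],key=len); (ex,ey),ax,an=cv2.fitEllipse(cc)
            print(n,k,round(r['confidence'],2),len(xs),(round(xs.mean(),1),round(ys.mean(),1)),'ell',np.round((ex,ey),1),np.round(ax,1))
            print('   z.066',ray(C[n],(xs.mean(),ys.mean()),.066), ray(C[n],(ex,ey),.066), 'box',xs.min(),xs.max(),ys.min(),ys.max())
    r=cv2.resize(c['frame'],None,fx=1,fy=1)
t,s=C['top']['frame'][:,:,::-1],C['side']['frame'][:,:,::-1]
f=lambda im,x,y:cv2.resize(im[y-18:y+18,x-18:x+18],None,fx=10,fy=10,interpolation=cv2.INTER_CUBIC)
cv2.imwrite('pics/z1.png',np.hstack([f(t,277,242),f(s,321,217)]))
E
```

```text
captop top [ 0.51664238 -0.23861462  0.1465    ]
captop side [ 0.5159611  -0.24376888  0.1465    ]
[ 0.51651177 -0.23784273  0.1546468 ]
top cap_rest 0.53 275 (np.float64(276.0), np.float64(242.3)) ell [276.  242.3] [17.2 18.5]
   z.066 [ 0.48205207 -0.0967532   0.066     ] [ 0.48201625 -0.09671242  0.066     ] box 267 285 234 251
top fuel_port 0.55 342 (np.float64(328.5), np.float64(229.5)) ell [329.7 228.5] [23.3 25.2]
   z.066 [ 0.51388871 -0.23796488  0.066     ] [ 0.51644565 -0.24144456  0.066     ] box 315 344 215 243
top fuel_cap 0.59 222 (np.float64(331.7), np.float64(226.9)) ell [331.7 226.9] [15.1 16.9]
   z.066 [ 0.52064775 -0.24696785  0.066     ] [ 0.52062589 -0.24699332  0.066     ] box 324 340 219 235
side cap_rest 0.86 327 (np.float64(320.9), np.float64(215.9)) ell [320.9 215.8] [18.7 20.4]
   z.066 [ 0.48222091 -0.09713593  0.066     ] [ 0.48221902 -0.09715892  0.066     ] box 311 331 206 225
side fuel_port 0.96 441 (np.float64(296.7), np.float64(168.7)) ell [296.8 167.9] [22.5 29.3]
   z.066 [ 0.51779487 -0.23698824  0.066     ] [ 0.51704411 -0.23906528  0.066     ] box 282 313 155 181
side fuel_port 0.65 266 (np.float64(297.4), np.float64(153.6)) ell [297.4 153.6] [13.9 22.1]
   z.066 [ 0.50846549 -0.28169949  0.066     ] [ 0.50844135 -0.28173726  0.066     ] box 291 304 143 164
side fuel_cap 0.6 310 (np.float64(297.5), np.float64(153.4)) ell [297.5 153.5] [15.4 23.4]
   z.066 [ 0.50820538 -0.28224824  0.066     ] [ 0.50823151 -0.28200905  0.066     ] box 290 305 142 164
```

View pics/z1.png

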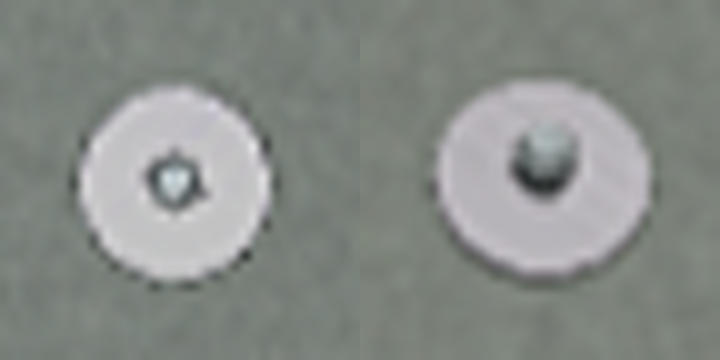

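```bash
cat >> h.py <<'E'
from scipy.spatial.transform import Rotation as Ro
def rel(target,yaw=None,s=None):
    """tool-axes shift in mm and rz deg to reach TCP target, jaw (tool y) azimuth yaw"""
    s=s or sense();q=s['ee_rot'];R=Ro.from_quat([q[1],q[2],q[3],q[0]])
    d=R.inv().apply(np.array(target)-s['eef_pos'])*1000
    out=[d.round(1)]
    y=R.apply([0,1,0]);az=np.arctan2(y[1],y[0]); 
    z=R.apply([0,0,1])
    if yaw is None: yaw=az
    T=Ro.from_matrix(np.array([[np.sin(yaw),np.cos(yaw),0],[-np.cos(yaw),np.sin(yaw),0],[0,0,-1]]))
    return d.round(2),np.degrees((R.inv()*T).as_rotvec()).round(2),az
E
python3 - <<'E'
from h import *
c=capture('top');print(px(c,sense()['eef_pos']),px(c,[0,0,.1]));print(rel([.5165,-.24,.26]))
c=capture('side');print(px(c,sense()['eef_pos']))
s=sense();print(s['ft_force'],s['eef_pos'])
E
```

```text
[-11.97035498 359.66597587] [238.81034052 442.41476198]Traceback (most recent call last):
  File "<stdin>", line 2, in <module>
  File "h.py", line 26, in rel
    T=Ro.from_matrix(np.array([[np.sin(yaw),np.cos(yaw),0],[-np.cos(yaw),np.sin(yaw),0],[0,0,-1]]))
  File "scipy/spatial/transform/_rotation.pyx", line 1143, in scipy.spatial.transform._rotation.Rotation.from_matrix
ValueError: Non-positive determinant (left-handed or null coordinate frame) in rotation matrix 0: [[ 0.92873987  0.37073206  0.        ]
 [-0.37073206  0.92873987  0.        ]
 [ 0.          0.         -1.        ]].
```

```bash
sed -i 's/\[\[np.sin(yaw),np.cos(yaw),0\],\[-np.cos(yaw),np.sin(yaw),0\]/[[-np.sin(yaw),np.cos(yaw),0],[np.cos(yaw),np.sin(yaw),0]/' h.py
python3 - <<'E'
from h import *
print(rel([.5165,-.24,.26]),sense()['ft_force'])
E
```

```text
(array([-568.68, -631.43,  -71.39]), array([-0., -0., -0.]), np.float64(1.190999197087695)) [-0.44405659 -0.79525695  0.13496527]
```

```bash
python3 -m creep '[[[0,0,-40,0,0,0,1],[0,0,-80,0,0,0,1],[-30,-34,-80,0,0,0,1],[-63,-70,-80,0,0,0,1],[-96,-106,-80,0,0,0,1],[-129,-142,-80,0,0,0,1],[-162,-180,-80,0,0,0,1],[-195,-216,-80,0,0,0,1],[-228,-252,-80,0,0,0,1],[-260,-289,-80,0,0,0,1],[-290,-322,-80,0,0,0,1],[-290,-322,-80,0,0,0,1]]]' 6
python3 - <<'E'
from h import *
print(rel([.5165,-.24,.26]),sense()['joint_positions'])
save(capture('top'),'t1')
E
```

```text
time_s: 2.65
eef_pos: [0.3737, 0.1464, 0.2689]
ee_rot: [0.001, 0.193, 0.981, -0.0]
ft_force: [-0.8, 0.3, -0.0]
width: 0.0876
(array([-278.25, -303.71,    9.5 ]), array([-0.04,  0.09,  0.  ]), np.float64(1.1830020294781312)) [ 2.89961207e-01 -4.03520172e-01  1.53046533e+00 -1.68276705e-03
  2.01384016e+00 -8.93763361e-01]
```

View pics/t1.png

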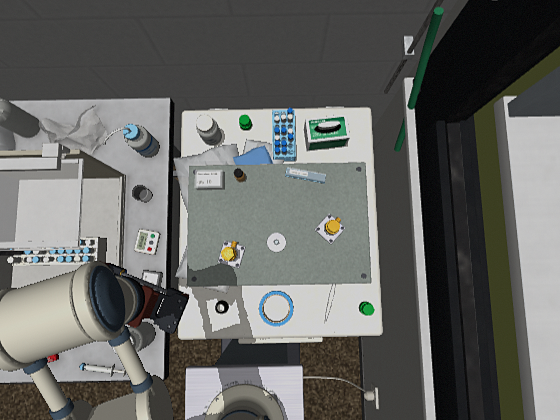

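```bash
python3 -m creep '[[[-33,-36,0,0,0,0,1],[-66,-72,0,0,0,0,1],[-99,-108,0,0,0,0,1],[-132,-144,0,0,0,0,1],[-165,-180,0,0,0,0,1],[-198,-216,0,0,0,0,1],[-231,-252,0,0,0,0,1],[-258,-282,3,0,0,0,1],[-278,-304,6,0,0,0,1],[-278,-304,9,0,0,0,1],[-278,-304,9,0,0,0,1],[-278,-304,9,0,0,0,1]]]' 6
python3 - <<'E'
from h import *
c=capture('top');s=sense();print(px(c,s['eef_pos']))
print(rel([.5165,-.24,.16]),s['joint_positions'],s['eef_pos'])
d=capture('side');print(px(d,s['eef_pos']))
f=lambda im,x,y:im[y-100:y+100,x-130:x+130,::-1]
cv2.imwrite('pics/z2.png',cv2.resize(np.hstack([f(c['frame'],332,226),f(d['frame'],298,140)]),None,fx=1.5,fy=1.5))
E
```

```text
time_s: 3.9
eef_pos: [0.5183, -0.2328, 0.26]
ee_rot: [0.0, 0.188, 0.982, 0.0]
ft_force: [-0.5, 0.6, 0.4]
width: 0.0876
[336.1999031  220.04219959]
(array([ -0.92,  -7.29, 100.46]), array([ 0.02,  0.06, -0.  ]), np.float64(1.1932710506111852)) [-4.82468276e-01  3.08321568e-02  1.16534852e+00  4.15295253e-04
  1.94437278e+00 -1.67558742e+00] [ 0.51821839 -0.23286957  0.26046277]
[299.0158201 121.3680262]
```

View pics/z2.png

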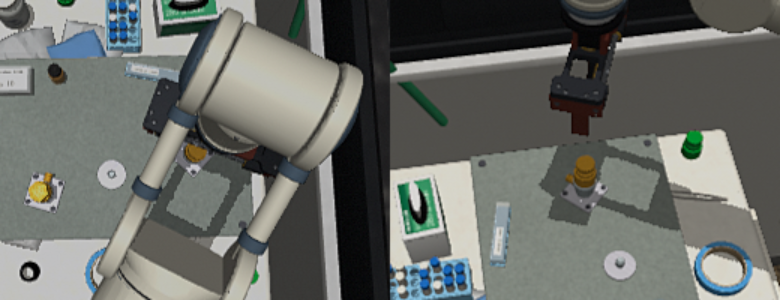

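```bash
python3 -m creep '[[[-1,-7.3,25,0,0,0,1],[-1,-7.3,50,0,0,0,1],[-1,-7.3,75,0,0,0,1],[-1,-7.3,95,0,0,0,1],[-1,-7.3,95,0,0,0,1],[-1,-7.3,95,0,0,0,1]]]' 6
python3 - <<'E'
from h import *
s=sense();
print(rel([.5165,-.24,.127]),s['eef_pos'],s['ft_force'])
d=capture('side');print(px(d,s['eef_pos']))
print([np.round(px(d,[.5165,-.24,z]),1) for z in (.1,.121,.1465)])
f=lambda im,x,y:im[y-45:y+45,x-60:x+60,::-1]
cv2.imwrite('pics/z3.png',cv2.resize(f(d['frame'],298,140),None,fx=6,fy=6,interpolation=cv2.INTER_CUBIC))
E
```

```text
time_s: 4.6
eef_pos: [0.5162, -0.2412, 0.1656]
ee_rot: [0.0, 0.188, 0.982, -0.0]
ft_force: [-0.2, 1.2, 0.1]
width: 0.0878
(array([ 0.18,  1.2 , 38.64]), array([-0.  ,  0.04,  0.  ]), np.float64(1.1919116854416418)) [ 0.51619173 -0.24116837  0.16564516] [-0.22531584  1.17783457  0.05758114]
[298.10509206 143.9657575 ]
[array([297.3, 160.1]), array([297.6, 155.2]), array([297.8, 149.1])]
```

View pics/z3.png

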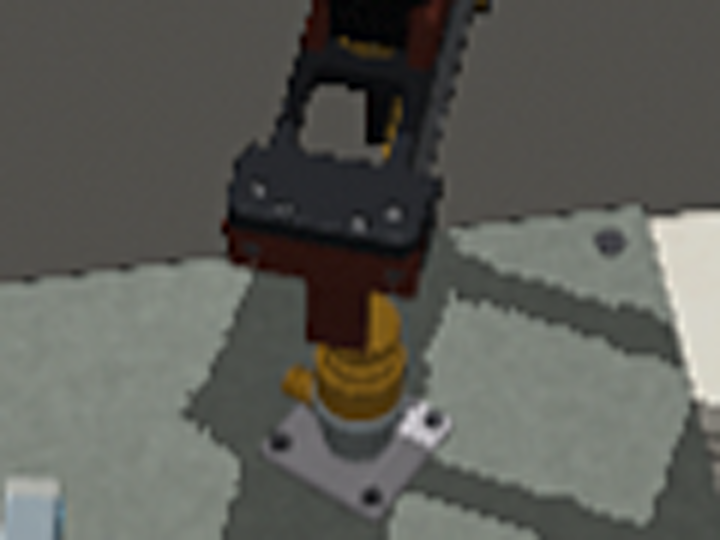

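```bash
python3 -m creep '[[[0,0,12,0,0,0,1],[0,0,24,0,0,0,1],[0,0,37,0,0,0,1],[0,0,37,0,0,0,1],[0,0,37,0,0,0,1],[0,0,37,0,0,0,1],[0,0,37,0,0,0,1]]]' 4
python3 - <<'E'
from h import *
s=sense();
print(rel([.5165,-.24,.127]),s['eef_pos'],s['ft_force'])
d=capture('side')
f=lambda im,x,y:im[y-45:y+45,x-60:x+60,::-1]
cv2.imwrite('pics/z4.png',cv2.resize(f(d['frame'],298,150),None,fx=6,fy=6,interpolation=cv2.INTER_CUBIC))
E
```

```text
time_s: 5.35
eef_pos: [0.5164, -0.2421, 0.1283]
ee_rot: [0.001, 0.189, 0.982, -0.0]
ft_force: [0.0, 0.3, 0.0]
width: 0.0873
(array([0.65, 1.96, 1.32]), array([-0.01,  0.06,  0.  ]), np.float64(1.1909213074484823)) [ 0.51637848 -0.24206477  0.12832077] [0.01808408 0.29699558 0.02628093]
```

View pics/z4.png

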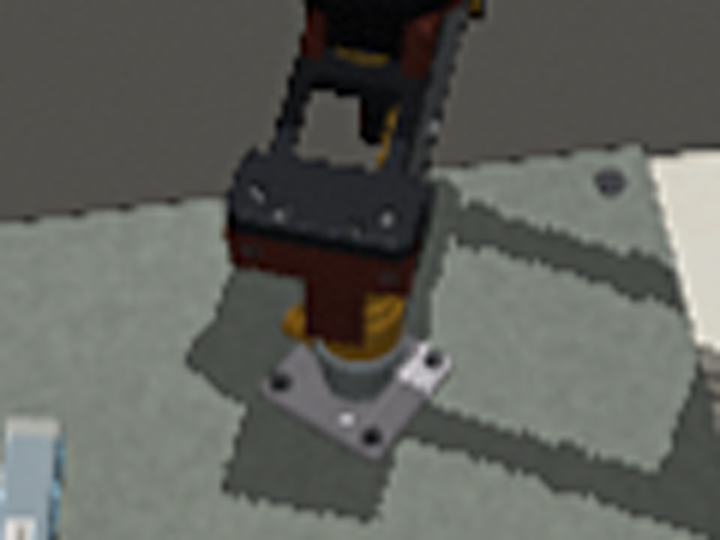

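```bash
python3 -m creep '[[[0,1,0,0,0,0,0.5],[0,1,0,0,0,0,0.5],[0,1,0,0,0,0,0.42],[0,1,0,0,0,0,0.42],[0,1,0,0,0,0,0.42]]]' 3;python3 -m creep '[[[0,0,0,0,0,0,0.39],[0,0,0,0,0,0,0.39],[0,0,0,0,0,0,0.39]]]' 3; python3 -m creep '[[[0,0,0,0,0,0,0.36],[0,0,0,0,0,0,0.36],[0,0,0,0,0,0,0.36]]]' 3
```

```text
time_s: 5.9
eef_pos: [0.5165, -0.241, 0.1276]
ee_rot: [-0.0, 0.189, 0.982, -0.0]
ft_force: [-0.8, -0.4, -0.6]
width: 0.0514
time_s: 6.2
eef_pos: [0.5165, -0.241, 0.1276]
ee_rot: [0.0, 0.189, 0.982, -0.0]
ft_force: [-0.1, 0.3, -0.1]
width: 0.0344
time_s: 6.5
eef_pos: [0.5165, -0.241, 0.1276]
ee_rot: [0.0, 0.189, 0.982, -0.0]
ft_force: [0.5, 0.7, 0.3]
width: 0.0318
```

```bash
python3 -m creep '[[[0,0,0,0,0,0,0.33],[0,0,0,0,0,0,0.33],[0,0,0,0,0,0,0.3],[0,0,0,0,0,0,0.3],[0,0,0,0,0,0,0.3]]]' 3;python3 -c "
from h import *
for i in range(5):
  capture('side'); s=sense(); print(s['ft_force'].round(2),s['torque'].round(3),s['width'],s['eef_pos'].round(4))"
```

```text
time_s: 7.0
eef_pos: [0.5165, -0.241, 0.1277]
ee_rot: [0.0, 0.189, 0.982, -0.0]
ft_force: [-0.7, -0.4, 0.4]
width: 0.0265
[-0.06 -0.3  -0.26] [-0.023  0.056  0.016] 0.026586034598344285 [ 0.5165 -0.241   0.1276]
[ 0.28  0.67 -0.11] [-0.053  0.016 -0.006] 0.0259713400681198 [ 0.5165 -0.2409  0.1276]
[-0.52  0.27  0.23] [-0.004 -0.059  0.019] 0.026323399318124514 [ 0.5165 -0.241   0.1277]
[-0.29 -0.44 -0.48] [0.059 0.002 0.005] 0.026518205196568157 [ 0.5165 -0.2409  0.1276]
[ 0.06  0.75 -0.6 ] [-0.031  0.01   0.028] 0.026421631799773627 [ 0.5165 -0.2409  0.1277]
```

Run:
```python
from h import *
d=capture('side');c=capture('top')
f=lambda im,x,y:cv2.resize(im[y-35:y+35,x-33:x+33,::-1],None,fx=6,fy=6,interpolation=cv2.INTER_CUBIC)
cv2.imwrite('pics/z5.png',np.hstack([f(d['frame'],298,150),f(c['frame'],330,226)]))
print(px(d,sense()['eef_pos']))
```

```text
[297.56777991 153.34393213]
```

View pics/z5.png

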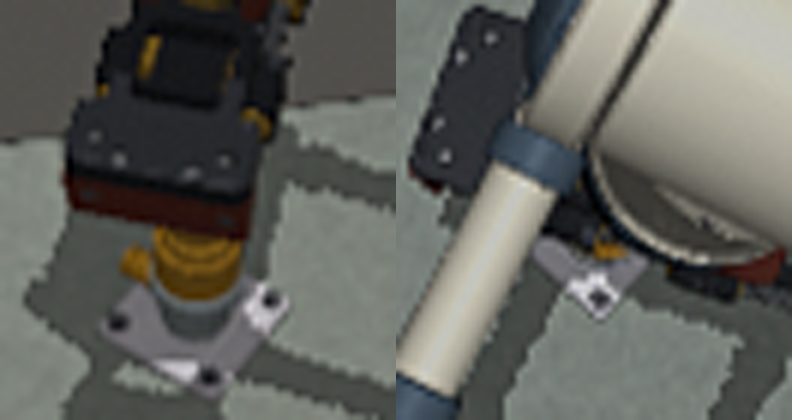

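```bash
python3 -m creep '[[[0,0,0,0,0,0,0.27],[0,0,0,0,0,0,0.27],[0,0,0,0,0,0,0.27]]]' 3;python3 -c "
from h import *
for i in range(5):
  capture('side'); s=sense(); print(s['ft_force'].round(2),s['torque'].round(3),s['width'],s['eef_pos'].round(4))"
```

```text
time_s: 7.65
eef_pos: [0.5165, -0.2409, 0.1276]
ee_rot: [0.0, 0.189, 0.982, -0.0]
ft_force: [0.1, 0.4, -0.6]
width: 0.0238
[ 1.05  0.14 -0.35] [ 0.003  0.01  -0.052] 0.023728655874748913 [ 0.5165 -0.2409  0.1276]
[ 0.24 -0.3  -0.32] [-0.01   0.006 -0.014] 0.023675662724545417 [ 0.5165 -0.2409  0.1276]
[-0.65 -0.32  0.73] [0.061 0.014 0.038] 0.023656442925407094 [ 0.5165 -0.2409  0.1277]
[ 0.66  0.68 -0.59] [-0.012  0.018  0.   ] 0.02343763844742184 [ 0.5165 -0.2409  0.1276]
[-0.1   0.65  0.85] [-0.05  -0.007  0.021] 0.023619535496275133 [ 0.5165 -0.2409  0.1276]
```

Run:
```python
from h import *
d=capture('side');c=capture('top')
a=1.191;u=np.array([np.cos(a),np.sin(a),0]);t=np.array([.5164,-.242,.1283])
for r in (.044,.0575):
  for z in(0,.015,.03): print(r,z,px(d,t+r*u+[0,0,z]))
save(d,'s6');
cv2.imwrite('pics/z6.png',cv2.resize(d['frame'][60:200,200:390,::-1],None,fx=4,fy=4,interpolation=cv2.INTER_CUBIC))
cv2.imwrite('pics/z7.png',cv2.resize(c['frame'][150:290,250:440,::-1],None,fx=4,fy=4,interpolation=cv2.INTER_CUBIC))
```

```text
0.044 0 [293.53732733 167.88381791]
0.044 0.015 [293.66019496 164.39397484]
0.044 0.03 [293.78597972 160.82127582]
0.0575 0 [292.28251429 172.61232495]
0.0575 0.015 [292.39124559 169.15938359]
0.0575 0.03 [292.50257252 165.62401378]
```

View pics/z6.png

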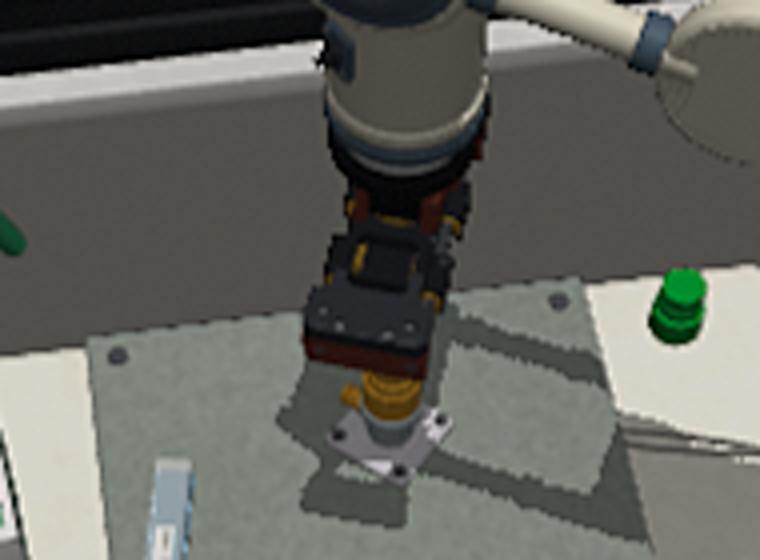

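View pics/z7.png

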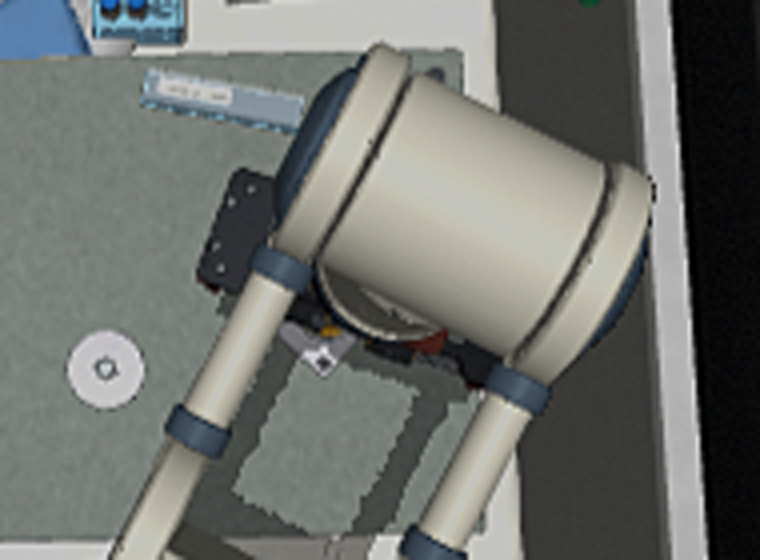

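```bash
python3 -m creep '[[[0,0,-5,0,0,0,0.27],[0,0,-10,0,0,0,0.27],[0,0,-40,0,0,8,0.27],[0,0,-70,0,0,16,0.27],[0,0,-90,0,0,24,0.27],[0,0,-90,0,0,32,0.27],[0,0,-90,0,0,40,0.27],[0,0,-90,0,0,48,0.27],[0,0,-90,0,0,56,0.27],[0,0,-90,0,0,64,0.27],[0,0,-90,0,0,72,0.27],[0,0,-90,0,0,72,0.27]]]' 3
python3 - <<'E'
from h import *
d=capture('side');s=sense();print(s['eef_pos'],px(d,s['eef_pos']),s['width'],s['ft_force'])
cv2.imwrite('pics/z8.png',cv2.resize(d['frame'][60:200,200:390,::-1],None,fx=4,fy=4,interpolation=cv2.INTER_CUBIC))
E
```

```text
time_s: 9.2
eef_pos: [0.5166, -0.241, 0.2183]
ee_rot: [0.0, 0.73, 0.683, 0.0]
ft_force: [0.0, 0.2, 0.4]
width: 0.0234
[ 0.51657348 -0.24098759  0.21818512] [298.59465915 130.27462796] 0.023317161686031023 [-0.18498076  0.35604894 -0.27484643]
```

View pics/z8.png

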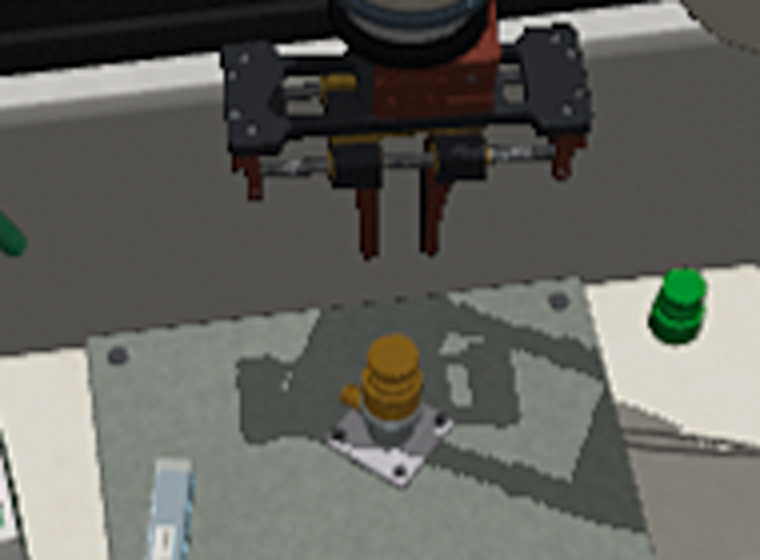

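```bash
python3 -m creep '[[[0,0,0,0,0,0,1],[0,0,0,0,0,0,1],[0,0,30,0,0,0,1],[0,0,60,0,0,0,1],[0,0,90,0,0,0,1],[0,0,103,0,0,0,1],[0,0,103,0,0,0,1],[0,0,103,0,0,0,1]]]' 3
python3 - <<'E'
from h import *
d=capture('side');s=sense();print(s['eef_pos'],px(d,s['eef_pos']),s['width'],s['ft_force'])
cv2.imwrite('pics/z9.png',cv2.resize(d['frame'][60:200,200:390,::-1],None,fx=4,fy=4,interpolation=cv2.INTER_CUBIC))
E
```

```text
time_s: 10.05
eef_pos: [0.5169, -0.2411, 0.116]
ee_rot: [0.001, 0.73, 0.684, 0.0]
ft_force: [-0.1, 0.0, 1.3]
width: 0.0844
[ 0.51727189 -0.24134705  0.11672611] [297.09849352 155.80703791] 0.08666096535231144 [ 0.19722161 -0.80218179  0.85845087]
```

View pics/z9.png

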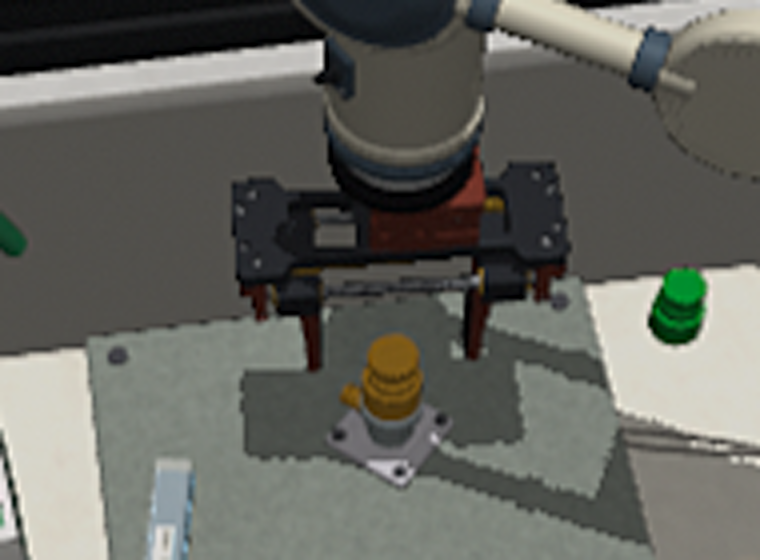

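```bash
python3 -m creep '[[[0,0,4,0,0,0,0.6],[0,0,6,0,0,0,0.5],[0,0,6,0,0,0,0.5],[0,0,6,0,0,0,0.46],[0,0,6,0,0,0,0.46],[0,0,6,0,0,0,0.46]]]' 3
python3 - <<'E'
from h import *
d=capture('side');s=sense();print(s['eef_pos'],px(d,s['eef_pos']),s['width'],s['ft_force'])
cv2.imwrite('pics/z10.png',cv2.resize(d['frame'][110:180,250:345,::-1],None,fx=8,fy=8,interpolation=cv2.INTER_CUBIC))
E
```

```text
time_s: 10.7
eef_pos: [0.5165, -0.241, 0.1088]
ee_rot: [0.0, 0.73, 0.684, 0.0]
ft_force: [0.4, -0.7, -0.6]
width: 0.0431
[ 0.51652923 -0.24094896  0.1087435 ] [297.3420159  157.75453007] 0.04106316749003064 [-0.36669562  0.61454058 -0.27374374]
```

View pics/z10.png

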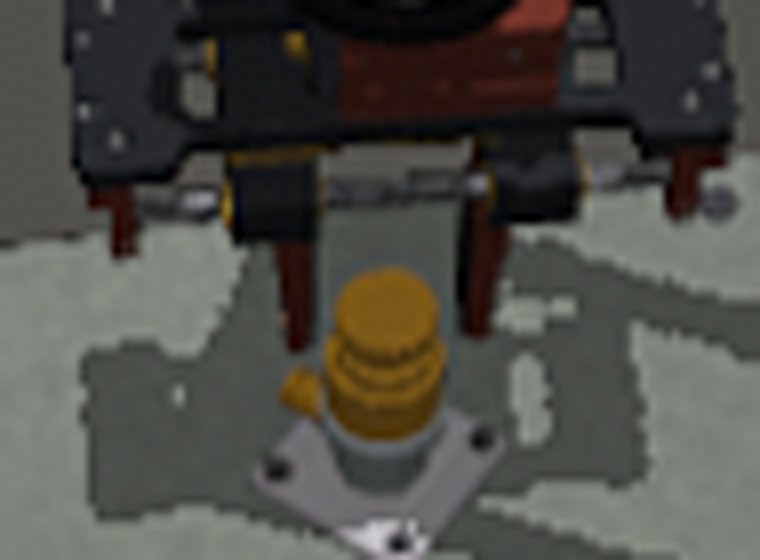

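```bash
python3 -m creep '[[[0,0,0,0,0,0,0.40],[0,0,0,0,0,0,0.40],[0,0,0,0,0,0,0.36],[0,0,0,0,0,0,0.36],[0,0,0,0,0,0,0.36]]]' 3;  python3 -m creep '[[[0,0,0,0,0,0,0.32],[0,0,0,0,0,0,0.32],[0,0,0,0,0,0,0.32]]]' 3
python3 - <<'E'
from h import *
for i in range(4):
  d=capture('side');s=sense();print(s['eef_pos'],s['width'],s['ft_force'].round(2),s['torque'].round(3))
cv2.imwrite('pics/z11.png',cv2.resize(d['frame'][110:180,250:345,::-1],None,fx=8,fy=8,interpolation=cv2.INTER_CUBIC))
E
```

```text
time_s: 11.25
eef_pos: [0.5165, -0.2409, 0.1086]
ee_rot: [-0.0, 0.73, 0.684, -0.0]
ft_force: [0.3, 0.4, 1.0]
width: 0.0318
time_s: 11.55
eef_pos: [0.5164, -0.2409, 0.1087]
ee_rot: [-0.0, 0.73, 0.683, -0.0]
ft_force: [-0.7, 1.6, 0.7]
width: 0.0299
[ 0.51636154 -0.24094584  0.10865602] 0.029609083688475587 [-0.98 -0.72  0.43] [-0.05   0.286 -0.016]
[ 0.51636087 -0.24095331  0.10864756] 0.029851979414152147 [-1.24 -0.91  0.84] [-0.     0.266 -0.004]
[ 0.51636734 -0.24092871  0.10864389] 0.029574223991663692 [-1.55  0.21  0.27] [ 0.005  0.273 -0.001]
[ 0.51640229 -0.24093855  0.10867081] 0.02989067894689767 [-0.91  0.64  0.84] [-0.042  0.321 -0.012]
```

View pics/z11.png

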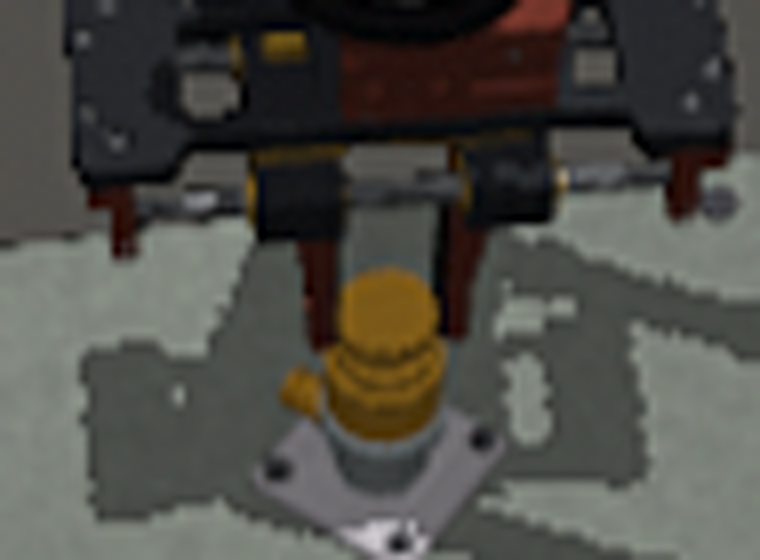

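```bash
python3 -m creep '[[[0,0,0,0,0,0,0.25],[0,0,0,0,0,0,0.25],[0,0,0,0,0,0,0.25],[0,0,0,0,0,0,0.25]]]' 8
python3 - <<'E'
from h import *
for i in range(4):
  d=capture('side');s=sense();print(s['eef_pos'],s['width'],s['ft_force'].round(2),s['torque'].round(3),s['joint_positions'][5])
E
```

```text
time_s: 12.15
eef_pos: [0.5164, -0.2409, 0.1086]
ee_rot: [-0.0, 0.73, 0.684, -0.0]
ft_force: [-2.3, 0.2, 0.9]
width: 0.0296
[ 0.51640988 -0.24093505  0.10863412] 0.02984752071663335 [-1.23 -0.38  1.81] [-0.022  0.439 -0.021] -0.4304967941395771
[ 0.51640483 -0.24093953  0.10861426] 0.029474890875721638 [-1.64  0.97  1.22] [-0.001  0.446 -0.049] -0.4305384867059373
[ 0.5164197  -0.24091194  0.1086203 ] 0.029254340834392514 [-1.63  0.05  1.07] [0.003 0.444 0.   ] -0.430543215559947
[ 0.51644058 -0.24092856  0.10865509] 0.029295269140443326 [-1.92 -0.27  0.53] [0.025 0.431 0.032] -0.43052332961467354
```

```bash
python3 -m creep '[[[0,-0.3,0,0,0,0,0.25],[0,-0.3,0,0,0,0,0.25],[0,-0.3,0,0,0,0,0.25]]]' 8
python3 - <<'E'
from h import *
F=[];T=[]
for i in range(6):
  d=capture('side');s=sense();F.append(s['ft_force']);T.append(s['torque'])
print(s['eef_pos'],s['width'],np.mean(F,0).round(2),np.mean(T,0).round(3))
E
```

```text
time_s: 12.65
eef_pos: [0.5163, -0.2409, 0.1086]
ee_rot: [0.0, 0.73, 0.684, 0.0]
ft_force: [-1.6, 0.0, 0.7]
width: 0.0293
[ 0.51630577 -0.24090915  0.10865304] 0.029769824605230075 [-0.45  0.22  0.71] [-0.054  0.154  0.002]
```

```bash
cat >> h.py <<'E'
def av(n=4):
  F=[];T=[]
  for i in range(n):
    capture('side');s=sense();F.append(s['ft_force']);T.append(s['torque'])
  q=s['ee_rot'];R=Ro.from_quat([q[1],q[2],q[3],q[0]])
  y=R.apply([0,1,0])
  print('t',round(s['time_s'],2),s['eef_pos'].round(4),'az',round(np.arctan2(y[1],y[0]),3),'w',s['width'].round(4),'F',np.mean(F,0).round(2),'T',np.mean(T,0).round(3),'q6',s['joint_positions'][5].round(3))
  print('F tool xyz',R.inv().apply(np.mean(F,0)).round(2))
E
python3 -m creep '[[[0,-0.1,-0.19,0,0,3,0.25],[0,-0.1,-0.58,0,0,9,0.25],[0,-0.1,-0.97,0,0,15,0.25],[0,-0.1,-0.97,0,0,15,0.25]]]' 8; python3 -c "
from h import *
av()"
```

```text
time_s: 13.35
eef_pos: [0.5161, -0.2409, 0.1099]
ee_rot: [0.0, 0.813, 0.582, 0.0]
ft_force: [-2.4, 0.5, 2.6]
width: 0.0296Traceback (most recent call last):
  File "<string>", line 3, in <module>
    av()
    ~~^^
  File "h.py", line 34, in av
    print('t',round(s['time_s'],2),s['eef_pos'].round(4),'az',round(np.arctan2(y[1],y[0]),3),'w',s['width'].round(4),'F',np.mean(F,0).round(2),'T',np.mean(T,0).round(3),'q6',s['joint_positions'][5].round(3))
                                                                                                 ^^^^^^^^^^^^^^^^
AttributeError: 'float' object has no attribute 'round'
```

```bash
sed -i "s/s\['width'\].round(4)/round(s['width'],4)/" h.py
python3 - <<'E'
from h import *
av()
d=capture('side')
cv2.imwrite('pics/z12.png',cv2.resize(d['frame'][110:180,250:345,::-1],None,fx=8,fy=8,interpolation=cv2.INTER_CUBIC))
E
```

```text
t 13.75 [ 0.5161 -0.241   0.1098] az -0.327 w 0.0295 F [-1.56  0.6   2.85] T [-0.037  0.391 -0.027] q6 -0.17
F tool xyz [ 0.07 -1.67 -2.85]
```

View pics/z12.png

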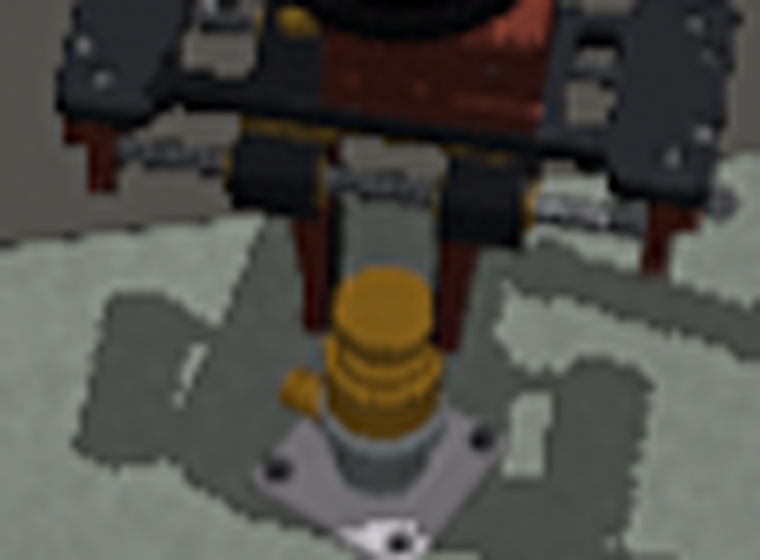

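```bash
python3 -m creep '[[[0,-0.2,-0.2,0,0,3,0.25],[0,-0.2,-0.58,0,0,9,0.25],[0,-0.2,-0.97,0,0,15,0.25],[0,-0.2,-1.35,0,0,21,0.25],[0,-0.2,-1.55,0,0,24,0.25],[0,-0.2,-1.55,0,0,24,0.25]]]' 8; python3 -c "
from h import *
av()"
```

```text
time_s: 14.4
eef_pos: [0.5157, -0.2407, 0.111]
ee_rot: [-0.0, 0.916, 0.401, -0.0]
ft_force: [-2.4, 0.8, 2.9]
width: 0.0295
t 14.6 [ 0.5157 -0.2408  0.111 ] az -0.745 w 0.0293 F [-3.08  0.57  2.66] T [0.06  0.592 0.021] q6 0.249
F tool xyz [-1.67 -2.65 -2.66]
```

```bash
python3 -m creep '[[[-0.4,-0.4,0,0,0,0,0.25],[-0.4,-0.4,0,0,0,0,0.25],[-0.4,-0.4,0,0,0,0,0.25]]]' 8; python3 -c "
from h import *
av(5)"
```

```text
time_s: 14.9
eef_pos: [0.5154, -0.2409, 0.1111]
ee_rot: [0.0, 0.916, 0.401, 0.0]
ft_force: [-0.8, 0.0, 1.0]
width: 0.0296
t 15.15 [ 0.5154 -0.2409  0.1111] az -0.746 w 0.0296 F [-1.5   0.34  1.32] T [ 0.015  0.318 -0.007] q6 0.249
F tool xyz [-0.77 -1.34 -1.32]
```

```bash
python3 -m creep '[[[-0.4,-0.4,-0.2,0,0,3,0.25],[-0.4,-0.4,-0.58,0,0,9,0.25],[-0.4,-0.4,-0.97,0,0,15,0.25],[-0.4,-0.4,-1.35,0,0,21,0.25],[-0.4,-0.4,-1.55,0,0,24,0.25],[-0.4,-0.4,-1.55,0,0,24,0.25]]]' 8; python3 -c "
from h import *
av()"
```

```text
time_s: 15.75
eef_pos: [0.5147, -0.2403, 0.1125]
ee_rot: [-0.001, 0.979, 0.201, -0.0]
ft_force: [-2.2, 2.9, 2.2]
width: 0.0297
t 15.95 [ 0.5146 -0.2404  0.1125] az -1.164 w 0.0295 F [-2.53  3.06  1.42] T [0.621 0.572 0.019] q6 0.667
F tool xyz [-1.11 -3.82 -1.41]
```

```bash
python3 -m creep '[[[-0.3,-0.5,0,0,0,0,0.25],[-0.3,-0.9,0,0,0,0,0.25],[-0.3,-0.9,0,0,0,0,0.25],[-0.3,-0.9,0,0,0,0,0.25]]]' 8; python3 -c "
from h import *
av(5)"
```

```text
time_s: 16.35
eef_pos: [0.5142, -0.2403, 0.1126]
ee_rot: [0.0, 0.979, 0.201, 0.0]
ft_force: [-0.8, 1.4, -0.9]
width: 0.0295
t 16.6 [ 0.5142 -0.2403  0.1127] az -1.165 w 0.0293 F [-0.18  1.37 -0.22] T [0.21  0.208 0.011] q6 0.668
F tool xyz [ 0.38 -1.33  0.22]
```

```bash
python3 -m creep '[[[0,-0.3,-0.2,0,0,3,0.25],[0,-0.3,-0.58,0,0,9,0.25],[0,-0.3,-0.97,0,0,15,0.25],[0,-0.3,-1.35,0,0,21,0.25],[0,-0.3,-1.35,0,0,21,0.25]]]' 8; python3 -c "
from h import *
av()"
```

```text
time_s: 17.1
eef_pos: [0.514, -0.2396, 0.1141]
ee_rot: [-0.0, 1.0, 0.019, -0.0]
ft_force: [-1.2, 2.7, 0.3]
width: 0.0294
t 17.3 [ 0.514  -0.2397  0.1142] az -1.53 w 0.0295 F [-1.06  3.47  0.9 ] T [ 0.658  0.396 -0.033] q6 1.033
F tool xyz [-0.92 -3.51 -0.9 ]
```

```bash
python3 -m creep '[[[-0.2,-0.9,0,0,0,0,0.25],[-0.2,-0.9,0,0,0,0,0.25],[-0.2,-0.9,-0.2,0,0,3,0.25],[-0.2,-0.9,-0.5,0,0,8,0.25],[-0.2,-0.9,-0.5,0,0,8,0.25]]]' 8; python3 -c "
from h import *
av()"
```

```text
time_s: 17.8
eef_pos: [0.514, -0.239, 0.1146]
ee_rot: [0.0, 0.999, -0.05, 0.0]
ft_force: [-0.7, 1.7, 0.1]
width: 0.0295
t 18.0 [ 0.5138 -0.239   0.1146] az -1.67 w 0.0294 F [-0.68  1.95  1.12] T [ 0.413  0.23  -0.022] q6 1.174
F tool xyz [-0.87 -1.87 -1.12]
```

```bash
python3 -m creep '[[[0,0,-0.4,0,0,0,0.25],[0,0,-0.8,0,0,0,0.25],[0,0,-0.8,0,0,0,0.25]]]' 8; python3 -c "
from h import *
av()"
```

```text
time_s: 18.3
eef_pos: [0.5137, -0.239, 0.1148]
ee_rot: [-0.0, 0.999, -0.05, -0.0]
ft_force: [0.3, 1.8, -2.3]
width: 0.0295
t 18.5 [ 0.5137 -0.239   0.1149] az -1.671 w 0.0294 F [ 0.67  1.27 -2.77] T [ 0.275  0.082 -0.018] q6 1.176
F tool xyz [ 0.55 -1.33  2.77]
```

```bash
python3 -m creep '[[[0,-0.2,-0.2,0,0,3,0.25],[0,-0.2,-0.4,0,0,6,0.25],[0,-0.2,-0.4,0,0,6,0.25]]]' 8; python3 -c "
from h import *
av(2)"; python3 -m creep '[[[0,-0.2,-0.2,0,0,3,0.25],[0,-0.2,-0.4,0,0,6,0.25],[0,-0.2,-0.4,0,0,6,0.25]]]' 8; python3 -c "
from h import *
av(2)"
```

```text
time_s: 18.8
eef_pos: [0.5138, -0.2386, 0.1155]
ee_rot: [-0.0, 0.995, -0.103, -0.0]
ft_force: [0.8, 1.9, -3.0]
width: 0.0293
t 18.9 [ 0.5138 -0.2386  0.1155] az -1.775 w 0.0296 F [ 0.82  2.22 -3.49] T [ 0.452  0.109 -0.02 ] q6 1.28
F tool xyz [ 0.36 -2.34  3.49]
time_s: 19.2
eef_pos: [0.514, -0.2388, 0.1164]
ee_rot: [0.0, 0.988, -0.154, 0.0]
ft_force: [0.5, 0.6, -1.6]
width: 0.0293
t 19.3 [ 0.5139 -0.239   0.1164] az -1.879 w 0.0294 F [ 0.02  1.44 -1.94] T [ 0.198  0.15  -0.068] q6 1.384
F tool xyz [-0.42 -1.38  1.94]
```

```bash
python3 -m creep '[[[0,-0.2,-0.3,0,0,0,0.25],[0,-0.2,-0.6,0,0,0,0.25],[0,-0.2,-0.6,0,0,0,0.25]]]' 8; python3 -c "
from h import *
av(4)"
```

```text
time_s: 19.6
eef_pos: [0.5136, -0.2387, 0.1165]
ee_rot: [0.0, 0.988, -0.154, -0.0]
ft_force: [-0.9, -0.6, -3.7]
width: 0.0293
t 19.8 [ 0.5137 -0.2386  0.1165] az -1.881 w 0.0298 F [-0.56 -0.66 -3.8 ] T [-0.137  0.221 -0.07 ] q6 1.386
F tool xyz [-0.33  0.8   3.8 ]
```

```bash
python3 -m creep '[[[0,0.1,-0.1,0,0,3,0.25],[0,0.1,-0.3,0,0,6,0.25],[0,0.1,-0.3,0,0,6,0.25]]]' 8; python3 -c "
from h import *
av(2)"; python3 -m creep '[[[0,0,-0.2,0,0,3,0.25],[0,0,-0.4,0,0,6,0.25],[0,0,-0.4,0,0,6,0.25]]]' 8; python3 -c "
from h import *
av(3)"
```

```text
time_s: 20.1
eef_pos: [0.5143, -0.2386, 0.1178]
ee_rot: [0.0, 0.979, -0.206, 0.001]
ft_force: [0.2, 0.1, -0.2]
width: 0.0294
t 20.2 [ 0.5142 -0.2386  0.1176] az -1.984 w 0.0297 F [-0.55 -0.21 -1.02] T [0.001 0.13  0.02 ] q6 1.489
F tool xyz [-0.42  0.42  1.02]
time_s: 20.5
eef_pos: [0.514, -0.2386, 0.1178]
ee_rot: [0.0, 0.967, -0.256, 0.0]
ft_force: [-0.0, -0.4, -1.0]
width: 0.0296
t 20.65 [ 0.514  -0.2385  0.1176] az -2.088 w 0.0295 F [-0.13 -0.12 -0.39] T [ 0.024  0.164 -0.01 ] q6 1.594
F tool xyz [-0.06  0.17  0.39]
```

```bash
python3 -m creep '[[[0,0,-0.4,0,0,0,0.25],[0,0,-0.8,0,0,0,0.25],[0,0,-0.8,0,0,0,0.25]]]' 8
python3 - <<'E'
from h import *
av(3)
d=capture('side')
cv2.imwrite('pics/z13.png',cv2.resize(d['frame'][110:180,250:345,::-1],None,fx=8,fy=8,interpolation=cv2.INTER_CUBIC))
E
```

```text
time_s: 20.95
eef_pos: [0.5139, -0.2385, 0.1184]
ee_rot: [0.0, 0.967, -0.257, 0.0]
ft_force: [-0.1, 0.0, -0.2]
width: 0.0295
t 21.1 [ 0.5139 -0.2385  0.1183] az -2.09 w 0.0292 F [-0.23  0.1  -1.07] T [0.039 0.137 0.011] q6 1.595
F tool xyz [-0.25  0.02  1.07]
```

View pics/z13.png

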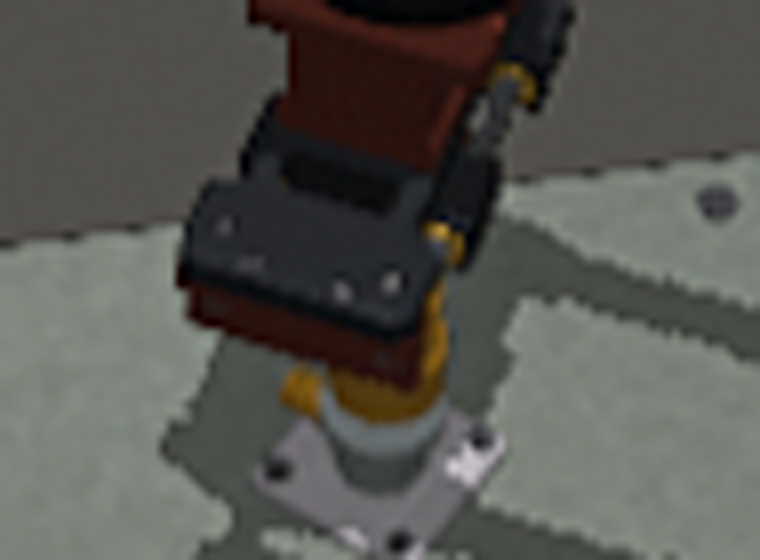

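```bash
python3 -m creep '[[[0,0,-0.5,0,0,0,0.25],[0,0,-1,0,0,0,0.25],[0,0,-1.5,0,0,0,0.25],[0,0,-1.5,0,0,0,0.25]]]' 8
python3 - <<'E'
from h import *
av(3)
E
```

```text
time_s: 21.55
eef_pos: [0.5139, -0.2385, 0.1199]
ee_rot: [0.0, 0.966, -0.257, 0.0]
ft_force: [-0.0, -0.9, -0.3]
width: 0.0298
t 21.7 [ 0.5139 -0.2385  0.1197] az -2.09 w 0.0295 F [ 0.52 -0.24 -0.65] T [0.036 0.138 0.015] q6 1.596
F tool xyz [ 0.57 -0.05  0.65]
```

```bash
python3 -m creep '[[[0,0,-1,0,0,0,0.25],[0,0,-2,0,0,0,0.25],[0,0,-4,0,0,0,0.25],[0,0,-6,0,0,0,0.25],[0,0,-8,0,0,0,0.25],[0,0,-8,0,0,0,0.25]]]' 12
python3 - <<'E'
from h import *
av(3)
d=capture('side')
cv2.imwrite('pics/z14.png',cv2.resize(d['frame'][110:180,250:345,::-1],None,fx=8,fy=8,interpolation=cv2.INTER_CUBIC))
E
```

```text
time_s: 22.3
eef_pos: [0.5141, -0.2386, 0.1283]
ee_rot: [0.0, 0.966, -0.257, 0.0]
ft_force: [0.8, -0.4, 0.3]
width: 0.0295
t 22.45 [ 0.5138 -0.2385  0.1277] az -2.09 w 0.0291 F [ 0.01 -0.01 -0.91] T [0.035 0.155 0.016] q6 1.596
F tool xyz [ 0.02 -0.    0.91]
```

View pics/z14.png

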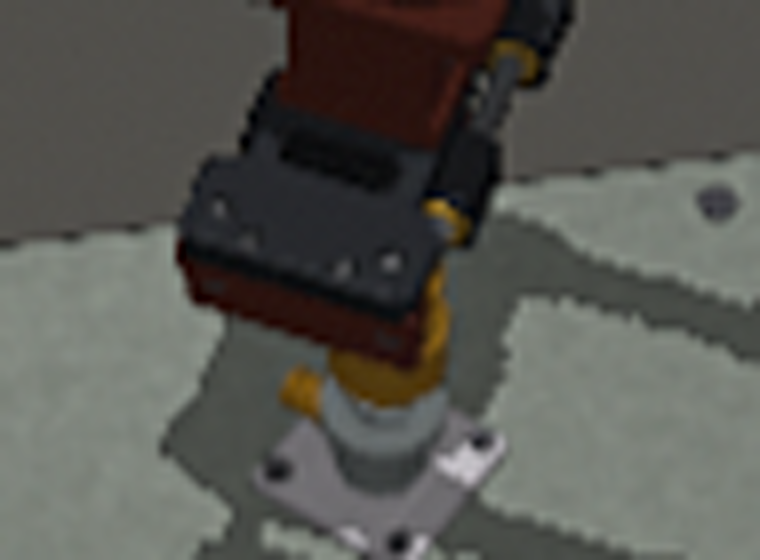

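```bash
python3 -m creep '[[[0,0,-4,0,0,0,0.25],[0,0,-9,0,0,0,0.25],[0,0,-15,0,0,0,0.25],[0,0,-25,0,0,0,0.25],[0,0,-40,0,0,0,0.25],[0,0,-52,0,0,0,0.25],[0,0,-52,0,0,0,0.25]]]' 12
python3 - <<'E'
from h import *
av(3)
print(rel([.480,-.0955,.180]))
d=capture('side')
cv2.imwrite('pics/z15.png',cv2.resize(d['frame'][90:180,240:355,::-1],None,fx=6,fy=6,interpolation=cv2.INTER_CUBIC))
E
```

```text
time_s: 23.2
eef_pos: [0.5149, -0.239, 0.1832]
ee_rot: [0.001, 0.966, -0.257, 0.002]
ft_force: [-0.7, -0.5, -1.0]
width: 0.0288
t 23.35 [ 0.5138 -0.2385  0.1796] az -2.09 w 0.0297 F [-0.25 -0.11 -0.85] T [0.043 0.159 0.012] q6 1.596
F tool xyz [-0.16  0.22  0.85]
(array([-100.36, -107.35,   -0.41]), array([ 0.  ,  0.01, -0.  ]), np.float64(-2.090182682480852))
```

View pics/z15.png

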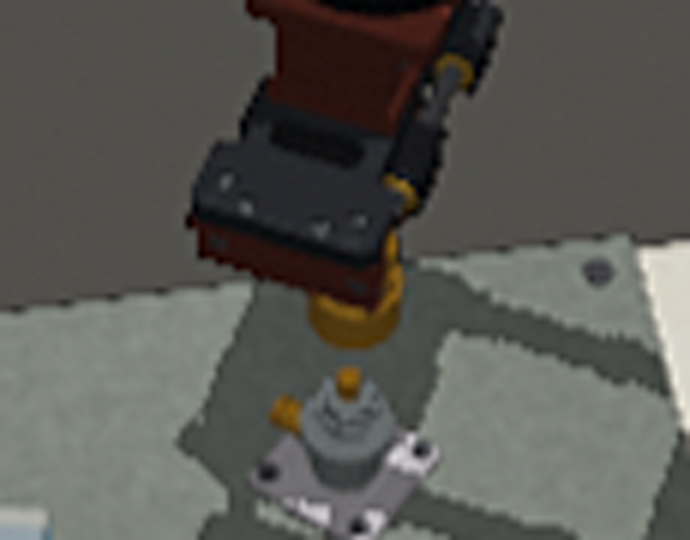

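```bash
python3 -m creep '[[[-10,-11,0,0,0,-8,0.25],[-22,-24,0,0,0,-16,0.25],[-34,-37,0,0,0,-24,0.25],[-46,-50,0,0,0,-32,0.25],[-58,-63,0,0,0,-40,0.25],[-70,-75,0,0,0,-48,0.25],[-82,-88,0,0,0,-56,0.25],[-92,-99,0,0,0,-64,0.25],[-100,-107,0,0,0,-72,0.25],[-100,-107,0,0,0,-80,0.25],[-100,-107,0,0,0,-88,0.25],[-100,-107,0,0,0,-96,0.25]]]' 12; python3 -m creep '[[[0,0,10,0,0,-8,0.25],[0,0,25,0,0,-16,0.25],[0,0,38,0,0,-22,0.25],[0,0,46,0,0,-22,0.25],[0,0,50,0,0,-22,0.25],[0,0,50,0,0,-22,0.25]]]' 12
python3 - <<'E'
from h import *
av(3)
print(rel([.480,-.0955,.130]))
d=capture('side');c=capture('top')
for k in (d,c): print(px(k,[.480,-.0955,.084]),px(k,[.482,-.097,.084]))
f=lambda im,x,y:cv2.resize(im[y-45:y+35,x-40:x+40,::-1],None,fx=5,fy=5,interpolation=cv2.INTER_CUBIC)
cv2.imwrite('pics/z16.png',np.hstack([f(d['frame'],321,210),f(c['frame'],277,242)]))
E
```

```text
time_s: 24.6
eef_pos: [0.4798, -0.0957, 0.1789]
ee_rot: [-0.001, 0.836, 0.549, -0.0]
ft_force: [-0.9, 1.0, -1.2]
width: 0.0292
time_s: 25.2
eef_pos: [0.4798, -0.0959, 0.1291]
ee_rot: [-0.0, 0.719, 0.695, -0.0]
ft_force: [0.1, 0.5, -0.6]
width: 0.0298
t 25.35 [ 0.4805 -0.0961  0.1305] az -0.032 w 0.0292 F [ 0.3  -0.62 -0.78] T [-0.088  0.087  0.008] q6 -0.235
F tool xyz [-0.61  0.32  0.78]
(array([ 0.56, -0.49,  0.46]), array([ 0.06,  0.02, -0.  ]), np.float64(-0.03168666523661741))
[322.49990226 212.84819544] [321.5435985  212.40065423]
[275.44151174 242.73811827] [276.00114001 241.96402342]
```

View pics/z16.png

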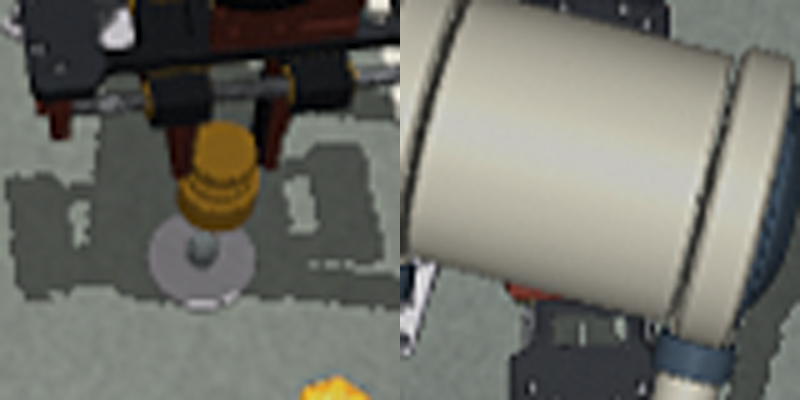

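Run:
```python
from h import *
d=capture('side')
o=np.array([281,165])
g=lambda X:((px(d,X)-o+.5)*5).round(1)
for X in ([.4805,-.0961],[.482,-.097]):
  print(X,[g(X+[z]) for z in (.066,.084,.121,.133,.142,.166)])
```

```text
[0.4805, -0.0961] [array([206. , 258.2]), array([208.7, 240.8]), array([214.5, 203.4]), array([216.5, 190.8]), array([218. , 181.1]), array([222. , 154.8])]
[0.482, -0.097] [array([202.6, 256.9]), array([205.2, 239.5]), array([210.9, 202.1]), array([212.8, 189.5]), array([214.3, 179.8]), array([218.3, 153.5])]
```

Run:
```python
from h import *
d=capture('side')
cv2.imwrite('pics/z17.png',cv2.resize(d['frame'][180:235,285:360,::-1],None,fx=10,fy=10,interpolation=cv2.INTER_CUBIC))
```

```text
(no output)
```

View pics/z17.png

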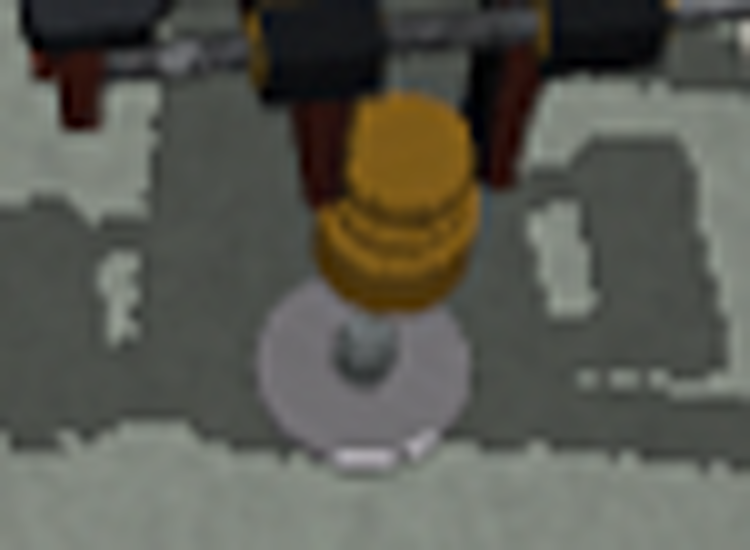

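Run:
```python
from h import *
d=capture('side')
X=np.array([.480,-.096,.145]);p=px(d,X)
J=np.array([(px(d,X+[1e-3,0,0])-p),(px(d,X+[0,1e-3,0])-p)]).T*10
m=np.linalg.solve(J,[-12.5,3]);print(J.round(2),m)
s=sense();print(rel(s['eef_pos']+np.array([m[0],m[1],0])*1e-3),s['eef_pos'])
```

```text
[[-4.39  0.84]
 [ 0.58  3.87]] [2.90888422 0.33603965]
(array([0.43, 2.9 , 0.  ]), array([ 0.04,  0.01, -0.  ]), np.float64(-0.03099516297052171)) [ 0.48036573 -0.09604459  0.13016584]
```

```bash
python3 -m creep '[[[0.3,1.5,3,0,0,0,0.25],[0.3,2.9,10,0,0,0,0.25],[0.3,2.9,18,0,0,0,0.25],[0.3,2.9,26,0,0,0,0.25],[0.3,2.9,32,0,0,0,0.25],[0.3,2.9,32,0,0,0,0.25],[0.3,2.9,32,0,0,0,0.25]]]' 12
python3 - <<'E'
from h import *
av(3)
d=capture('side')
cv2.imwrite('pics/z18.png',cv2.resize(d['frame'][180:235,285:360,::-1],None,fx=10,fy=10,interpolation=cv2.INTER_CUBIC))
o=np.array([285,180])
print([((px(d,[.482,-.097,z])-o+.5)*10).round(1) for z in (.066,.084,.090,.111,.135)])
E
```

```text
time_s: 26.3
eef_pos: [0.483, -0.0957, 0.0976]
ee_rot: [-0.0, 0.718, 0.696, -0.0]
ft_force: [0.6, -0.2, -0.9]
width: 0.0292
t 26.45 [ 0.4833 -0.0959  0.0982] az -0.031 w 0.0294 F [-0.43 -0.16 -0.73] T [-0.07   0.067 -0.006] q6 -0.234
F tool xyz [-0.17 -0.42  0.73]
[array([365.1, 363.9]), array([370.4, 329. ]), array([372.2, 317.2]), array([378.7, 274.8]), array([386.3, 224.7])]
```

View pics/z18.png

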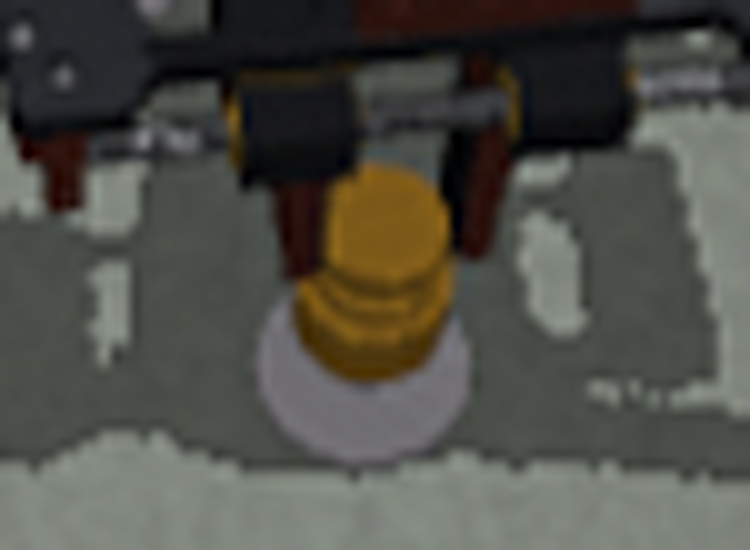

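```bash
python3 -m creep '[[[0,0,2,0,0,0,0.25],[0,0,4,0,0,0,0.25],[0,0,6,0,0,0,0.25],[0,0,8,0,0,0,0.25]]]' 12;python3 -c "
from h import *
av(3)";python3 -m creep '[[[0,0,2,0,0,0,0.25],[0,0,4,0,0,0,0.25],[0,0,6,0,0,0,0.25],[0,0,8,0,0,0,0.25],[0,0,10,0,0,0,0.25],[0,0,10,0,0,0,0.25]]]' 12;python3 -c "
from h import *
av(3)"
```

```text
time_s: 26.9
eef_pos: [0.483, -0.0958, 0.0895]
ee_rot: [-0.0, 0.718, 0.696, -0.0]
ft_force: [-0.1, 0.3, -0.9]
width: 0.0294
t 27.05 [ 0.4829 -0.0957  0.0895] az -0.031 w 0.0289 F [-0.24  0.32 -0.72] T [-0.093  0.053  0.019] q6 -0.234
F tool xyz [ 0.31 -0.25  0.72]
time_s: 27.65
eef_pos: [0.4829, -0.0957, 0.0793]
ee_rot: [-0.0, 0.718, 0.696, -0.0]
ft_force: [0.1, -0.6, -1.7]
width: 0.0294
t 27.8 [ 0.4831 -0.0958  0.0798] az -0.031 w 0.0295 F [ 0.14  0.13 -0.27] T [-0.059  0.068  0.009] q6 -0.234
F tool xyz [0.14 0.13 0.27]
```

Rim is well below the peg tip with no side force; now feel for the disc.

```bash
for i in 1 2; do :; done; python3 -m creep '[[[0,0,1,0,0,0,0.25],[0,0,2,0,0,0,0.25],[0,0,2,0,0,0,0.25]]]' 12;python3 -c "
from h import *
av(3)";python3 -m creep '[[[0,0,1,0,0,0,0.25],[0,0,2,0,0,0,0.25],[0,0,2,0,0,0,0.25]]]' 12;python3 -c "
from h import *
av(3)"
```

```text
time_s: 28.1
eef_pos: [0.483, -0.0958, 0.0776]
ee_rot: [-0.0, 0.718, 0.696, -0.0]
ft_force: [0.4, -0.2, 0.4]
width: 0.0294
t 28.25 [ 0.4831 -0.0958  0.0777] az -0.031 w 0.0292 F [ 0.05 -0.02 -0.65] T [-0.043  0.033 -0.002] q6 -0.234
F tool xyz [-0.02  0.06  0.65]
time_s: 28.55
eef_pos: [0.483, -0.0957, 0.0755]
ee_rot: [-0.0, 0.718, 0.696, -0.0]
ft_force: [-0.0, -0.6, -1.2]
width: 0.0292
t 28.7 [ 0.4831 -0.0958  0.0757] az -0.031 w 0.0291 F [-0.78  0.1  -1.15] T [-0.07   0.075  0.003] q6 -0.234
F tool xyz [ 0.08 -0.78  1.15]
```

```bash
python3 -m creep '[[[0,0,0.7,0,0,0,0.25],[0,0,1,0,0,0,0.25]]]' 12;python3 -c "
from h import *
av(3)";python3 -m creep '[[[0,0,0.7,0,0,0,0.25],[0,0,1,0,0,0,0.25]]]' 12;python3 -c "
from h import *
av(3)"
```

```text
time_s: 28.9
eef_pos: [0.4831, -0.0958, 0.0747]
ee_rot: [-0.0, 0.718, 0.696, -0.0]
ft_force: [-0.3, -0.7, -1.5]
width: 0.0295
t 29.05 [ 0.4831 -0.0958  0.0747] az -0.031 w 0.0294 F [-0.24 -0.   -0.52] T [-0.042  0.075  0.012] q6 -0.234
F tool xyz [-0.01 -0.24  0.52]
time_s: 29.25
eef_pos: [0.4831, -0.0958, 0.0737]
ee_rot: [-0.0, 0.718, 0.696, -0.0]
ft_force: [0.6, 0.9, 0.1]
width: 0.0292
t 29.4 [ 0.4831 -0.0958  0.0737] az -0.031 w 0.0297 F [-0.69  0.34 -0.21] T [-0.053  0.071  0.003] q6 -0.234
F tool xyz [ 0.32 -0.7   0.21]
```

```bash
python3 -m creep '[[[0,0,0.7,0,0,0,0.25],[0,0,1,0,0,0,0.25]]]' 12;python3 -c "
from h import *
av(3)";python3 -m creep '[[[0,0,0.7,0,0,0,0.25],[0,0,1,0,0,0,0.25]]]' 12;python3 - <<'E'
from h import *
av(3)
d=capture('side')
cv2.imwrite('pics/z19.png',cv2.resize(d['frame'][180:235,285:360,::-1],None,fx=10,fy=10,interpolation=cv2.INTER_CUBIC))
E
```

```text
time_s: 29.6
eef_pos: [0.4831, -0.0958, 0.0727]
ee_rot: [0.0, 0.718, 0.696, -0.0]
ft_force: [-1.5, 0.1, -0.7]
width: 0.0295
t 29.75 [ 0.483  -0.0958  0.0727] az -0.031 w 0.0291 F [-0.13  0.15 -0.87] T [-0.043  0.082 -0.031] q6 -0.234
F tool xyz [ 0.14 -0.13  0.87]
time_s: 29.95
eef_pos: [0.4831, -0.0958, 0.0717]
ee_rot: [-0.0, 0.718, 0.696, -0.0]
ft_force: [0.1, 0.3, -1.2]
width: 0.0292
t 30.1 [ 0.4831 -0.0958  0.0717] az -0.031 w 0.0297 F [ 0.12 -0.22 -0.68] T [-0.054  0.07  -0.029] q6 -0.234
F tool xyz [-0.21  0.12  0.68]
```

View pics/z19.png

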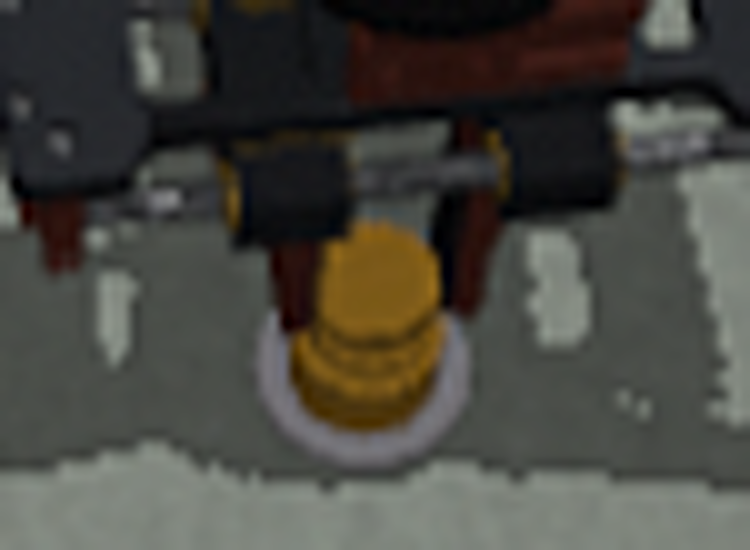

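```bash
python3 -m creep '[[[0,0,0.5,0,0,0,0.25],[0,0,1,0,0,0,0.25]]]' 12;python3 -c "
from h import *
av(3)";python3 -m creep '[[[0,0,0.5,0,0,0,0.25],[0,0,0.5,0,0,0,0.25]]]' 12;python3 -c "
from h import *
av(3)"
```

```text
time_s: 30.35
eef_pos: [0.4832, -0.0958, 0.0712]
ee_rot: [0.0, 0.718, 0.696, 0.0]
ft_force: [-1.0, 1.0, 3.3]
width: 0.0295
t 30.5 [ 0.4831 -0.0958  0.0711] az -0.031 w 0.0291 F [-1.22  0.2   2.08] T [-0.038  0.293  0.007] q6 -0.234
F tool xyz [ 0.16 -1.22 -2.08]
time_s: 30.7
eef_pos: [0.4832, -0.0959, 0.0711]
ee_rot: [0.0, 0.718, 0.696, 0.0]
ft_force: [-2.7, 0.4, 4.5]
width: 0.0294
t 30.85 [ 0.4832 -0.0958  0.0711] az -0.031 w 0.0291 F [-2.54  0.55  5.24] T [0.065 0.525 0.006] q6 -0.234
F tool xyz [ 0.47 -2.55 -5.24]
```

```bash
python3 -m creep '[[[0,0,-0.5,0,0,0,0.35],[0,0,-0.5,0,0,0,0.38],[0,0,-0.5,0,0,0,0.45],[0,0,-0.5,0,0,0,0.6],[0,0,-0.5,0,0,0,0.7],[0,0,-0.5,0,0,0,0.7]]]' 5
python3 - <<'E'
from h import *
av(3)
d=capture('side')
cv2.imwrite('pics/z20.png',cv2.resize(d['frame'][180:235,285:360,::-1],None,fx=10,fy=10,interpolation=cv2.INTER_CUBIC))
E
```

```text
time_s: 31.45
eef_pos: [0.4831, -0.0958, 0.0706]
ee_rot: [-0.0, 0.718, 0.696, -0.0]
ft_force: [0.7, -0.0, -0.4]
width: 0.0597
t 31.6 [ 0.4831 -0.0958  0.0707] az -0.031 w 0.061 F [-0.39 -0.05 -0.08] T [-0.071  0.044 -0.035] q6 -0.234
F tool xyz [-0.06 -0.39  0.08]
```

View pics/z20.png

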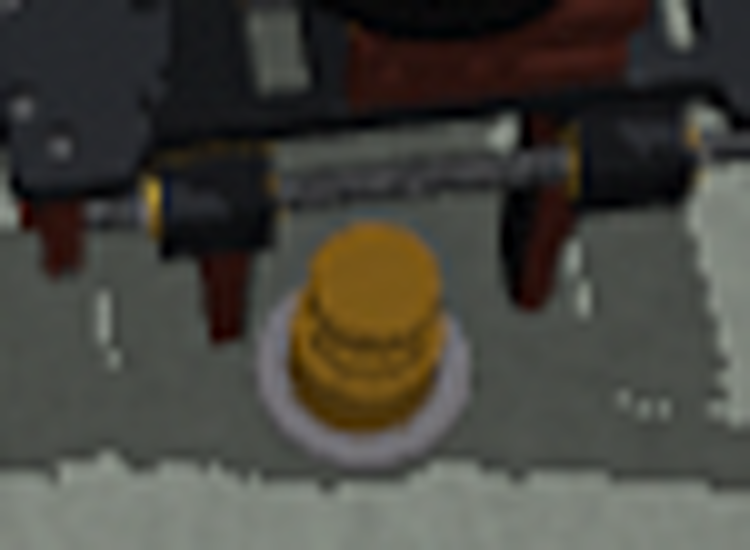

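```bash
python3 -m creep '[[[0,0,0,0,0,0,0.9],[0,0,-3,0,0,0,0.9],[0,0,-20,0,0,0,0.9],[0,0,-50,0,0,0,0.9],[0,0,-90,0,0,0,0.9],[0,0,-130,0,0,0,0.9],[40,0,-130,0,0,0,0.9],[85,0,-130,0,0,0,0.9],[130,0,-130,0,0,0,0.9],[175,0,-130,0,0,0,0.9],[220,0,-130,0,0,0,0.9],[220,0,-130,0,0,0,0.9]]]' 5
python3 - <<'E'
from h import *
av(2)
d=capture('side');c=capture('top')
f=lambda im,x,y:cv2.resize(im[y-25:y+25,x-33:x+33,::-1],None,fx=6,fy=6,interpolation=cv2.INTER_CUBIC)
cv2.imwrite('pics/z21.png',np.hstack([f(d['frame'],321,210),f(c['frame'],277,242)]));save(c,'tend')
E
```

```text
time_s: 32.85
eef_pos: [0.4893, 0.1288, 0.2007]
ee_rot: [-0.001, 0.716, 0.698, 0.0]
ft_force: [0.4, -0.8, 0.1]
width: 0.0794
t 32.95 [0.4897 0.1247 0.2008] az -0.028 w 0.0789 F [-0.15 -0.78 -0.31] T [-0.059  0.088  0.004] q6 0.211
F tool xyz [-0.79 -0.13  0.31]
```

View pics/z21.png

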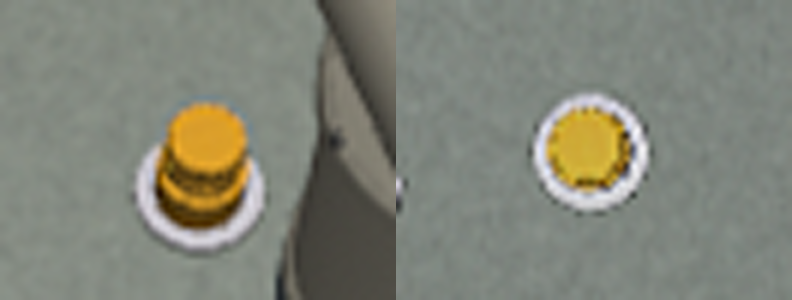

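View pics/tend.png

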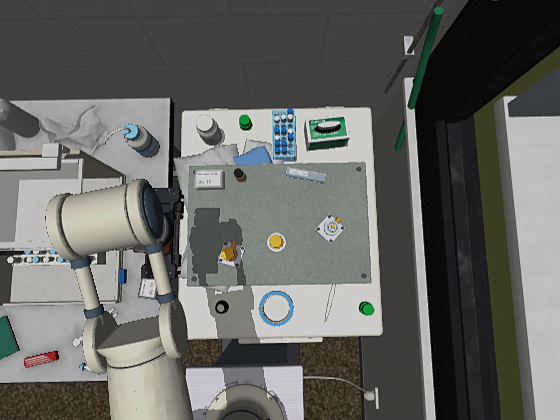

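The cap stands upright and concentric on the disc, at about (277,242) in the top view and (321,210) in the side view. The vial, case, carton and hexagon cap look unmoved, and the robot is clear of everything. I'm handing in.

```bash
python3 -m creep '[[[0,0,0,0,0,0,0.9],[0,0,0,0,0,0,0.9]]]' 5; python3 -c "
from h import *
print(hand_in())"
```

```text
time_s: 33.25
eef_pos: [0.49, 0.1229, 0.2009]
ee_rot: [0.0, 0.719, 0.695, 0.0]
ft_force: [-0.4, 0.6, -0.8]
width: 0.0789
the job is handed in; nothing more can be done
None
```

The fuel-gas cap is off its port and parked on the cap rest; I handed the job in at about 33 s. No verdict came back.

- **Unscrewing:** I turned the grooved cap clockwise about 2.0 rad in one grasp. Light pulls of up to about 4 N showed it still held at 1.6 and 1.8 rad. At 2.0 rad it lifted with only its own weight, about 1 N. I felt no push against the stop, and the side load I measured never passed about 4 N.
- **Placing:** I lined the cap up over the peg using the side camera, which showed it about 3 mm off the robot's position reading. I lowered it until the disc carried about 5 N, then released it and backed away.
- **Last checks:** In the final pictures from both cameras the cap is upright and centred on the rest. The vial, case, carton and hexagon-headed cap look unmoved, and the gripper is clear of everything.
- **What disagreed:** My first attempt closed the fingers without touching the cap. In the camera images the fingertips sat about 15 to 25 mm higher than the reported tool position. I went about 19 mm lower and the grip then closed on the cap's head. I did not find the cause of that offset.

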